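Park the rod billet in the push-back rack

ROBOT

A 6-joint arm with a two-finger parallel gripper is mounted at the origin on the work surface. World frame = base frame: x ahead of the robot, y to its left, z up, the work surface at z = 0. Lengths are in m, angles in rad, forces in N, time in s.
With the tool pointing down it reaches from about 0.3 to 0.85 m from the base axis. Payload 5.4 kg.
Tool frame: the origin (TCP) lies on the front face of the gripper's body, between the roots of the fingers; the fingertips stand 73 mm ahead of it and the grasp point (between the pads) lies 54 mm ahead of it; x points along the fingers, z is the direction in which the jaws open and shut, and the axes are right-handed (so a half turn about x gives the same grasp; the last joint's range is limited). The gripper opens to 85 mm and grips with 20 to 120 N. Pads are 22 mm wide; open, the fingers measure 114 mm over their backs; the gripper's body (76 mm by 85 mm) begins 54 mm behind the grasp point. The pads swing forward as they close: fully open they stand 13 mm farther back than shut.
Start: joints at [0.935, 0.158, 1.597, -0, 1.386, -0.21], TCP at [0.238, 0.524, 0.304] pointing down, gripper open.
Joint ranges: [-2.91, 2.91], [-0.94, 2.29], [0.18, 2.7], [-1.29, 4.43], [0.17, 2.64], [-3, 3]. Speed limits (rad/s): [2.57, 2.57, 3.14, 3.14, 3.14, 3.14].

INTERFACE

Orientations are given as a 3x3 rotation matrix whose columns are the frame's x, y, z axes.
In Python, from workcell import robot gives the robot as it stands. The module is installed in compiled form; this text tells all that it offers.
- The arm moves only by the tool apply_moves, never from a script. Its argument "motion" is a list of rows, each a list of 7 numbers: the shift along the world's x, y, z in units of 0.3 m (1.0 is 0.3 m), then the turn, a rotation vector about the world's x, y, z in units of pi rad (1.0 is pi rad), then the gripper command: -1 is fully open, 1 is shut, values between are in proportion. A call has 1 to 10 rows; each row is the pose to reach, as a shift and turn from the pose commanded when the call began, turning the shorter way round; what a row does not reach only later rows make up. A row lasts 1/10 s, in which the tool goes at most 50 mm and 8.59 degrees, less where a joint would pass 70% of its speed; a pose out of reach is approached as far as the arm can. A call with a number of a shift or a turn outside -1 to 1 is refused whole. A call with a gripper value outside its range is refused whole. The fingers move at their own pace and stop on an object; "squeeze" is the grip in N (left out, the last holds). Time passes only in rows, so rows that repeat a pose let the fingers close. It gives the time, the measured TCP pose, the force and the opening at its end, in the units of the state.
- robot.get_obs(): the state, without advancing time (a new reading comes with each control period).
- robot.read_camera(name): name is "side" or "top" or "wrist"; returns a dict with "image" (400x640x3 uint8, blue, green, red), "range_z" (400x640 float32, m along the optical axis (not along the pixel's ray), 0 where there is no reading), "intrinsics" (3x3 intrinsics, pixels), "rvec" (rotation vector, rad) and "tvec" (3), from world to camera coordinates, as OpenCV has them; the wrist camera has in their place "T_tool_cam" (4x4, takes a point from camera to tool coordinates, whose origin is the TCP and whose axes are the tool frame's). Camera axes: x right, y down, z forward; pixel columns grow to the right and rows downward; lengths in m; the calibration is good to about 2 mm. A picture is of the moment at which its call begins: read the wrist's pose just before it.
- robot.hand_in(): hands the job in, once; it reports no verdict.
Trained networks look in a picture, given as the dict that the camera call returned (one of the last four; its "shot" number tells which), for a name from the list of things; names that differ only in an ending like _2 or _b are one class to them, and where a whole thing is asked for, a point or a joint stands for the part that bears it (a point fixed in the world has none). Each returns a list of dicts, best first, with "conf" (0 to 1); they miss things now and then, are a little off and sometimes report something else, mostly with a low value. They report only what shows in the picture. A call takes as long as a camera call. They do not tell look-alikes from the thing itself.
- robot.regions_of(picture, thing): "pixels" (400x640 bool, what is visible of it) and "bbox" ([left, top, width, height] in pixels, round what is visible of it).
- robot.place_of(picture, thing): "centre" ([column, row] in pixels: a listed point, or the origin of a listed thing).
The state is a dict: "t": time; "qpos": joint angles; "joint_vel": joint speeds; "joint_torque": joint torques, N m; "position": TCP position; "eef_rot": TCP orientation; "ft_force": force on the tool from outside, world axes, zero at the start; "wrist_torque": the same for the moment, N m; "gripper_width": opening from 0.0 (shut) to 1.0 (fully open).
Only numpy, scipy, OpenCV 4.12 (cv2) and the standard library are available. Lean on these libraries where they do the work, as an engineer would, in place of code of your own. Each camera call takes 0.05 s, during which the arm holds its last target. There are 200 camera calls.

TASK

A round rod billet is waiting at the low end of one of the two sloped gutters of the rack. With your fingers push it steadily up its gutter, rolling it over the sprung catch, until it is home in the pocket at the end stop with the catch up behind it, then take your hand away so that it stays there by itself. Do not lift or flick the billet, and leave the billet parked in the other gutter and everything else on the table where it is.

Things in the scene. Friction and masses are not known exactly. Their poses are not given: they have to be found in the camera images.
- billet_center (a point): centre of the waiting billet: a plain dark, smooth solid cylinder, diameter 50 mm, length 44 mm, 0.07 to 0.14 kg, lying level across its gutter so that it rolls along it. It starts at rest against the low front lip, its centre 97 mm downhill of lane_a_floor. Its orientation turns as it rolls and does not matter
- lane_a_floor (a point): on the floor of the waiting billet's gutter, midway across, 75 mm above the table. x runs uphill along the floor, which slopes 0.12 rad; y across; z square to the floor. Gutter: bright sheet-metal U channel, 49 mm wide inside, walls 14 mm high (36 mm of the billet stands above them). A second, like gutter lies parallel, 80 mm to its left or right
- lane_a_lip (a point): foot of the inner face of the front lip that closes the gutter's low end, midway across, 117 mm downhill of lane_a_floor; same axes. The lip is 10 mm high and 3 mm thick; beyond it is open space, so the billet can be pushed from there. Fingertips that reach a little below its mid-height roll it; fingertips on its upper part pin it down
- lane_a_stop (a point): foot of the end stop's face, midway across, 130 mm uphill of lane_a_floor; same axes. A plate 40 mm high with a rubber bumper, 10 mm thick in all. The billet touches it when its centre is 25 mm before this point along x
- lane_a_catch (a point): on the floor under the free end of that gutter's catch, midway across, 76 mm uphill of lane_a_floor; same axes. The catch is a dark steel flap in a slot of the floor, 20 mm wide, 44 mm long, hinged at its downhill end, its free end (uphill) standing 9 mm above the floor when up
- catch_lane_a (a joint): the sprung catch: 0 = up, 0.2 rad = flush with the floor; about 0.5 N on its free end presses it down, as the billet's weight does. It is fully up again once the billet's centre is 19 mm uphill of its free end (10 mm short of touching the stop). A billet let go there rolls back on to it and rests; let go sooner, it rolls all the way down
- parked_center (a point): centre of the like billet (diameter 50 mm, length 44 mm) already parked in the other gutter, resting between its raised catch and its end stop; to be left alone
- rack: fixed light-grey slotted-angle stand, 180 mm wide, 215 mm long, that carries both gutters; origin on the table under its middle, x level along the gutters towards their high ends, y across
- offcut: upright sawn rod offcut, diameter 32 mm, 70 mm tall, standing on the table beside the rack; origin at the centre of its underside; to be left alone
- tape: roll of tape lying flat on the table beside the rack, outer diameter 80 mm, 24 mm high; origin at the centre of its underside; to be left alone
- mallet: rubber mallet lying on the table, 270 mm long, head 56 mm in diameter and 100 mm long; origin under the handle's middle; to be left alone
- oil: white plastic bottle with black cap, diameter 58 mm, 150 mm tall; origin at the centre of its underside; to be left alone
- mug: white mug, diameter 80 mm, 95 mm tall; origin at the centre of its underside; to be left alone
Things that resemble listed ones, but are neither listed nor needed, are in the scene too. What is shaped like the part that bears billet_center but red or turquoise is not meant.

How it is judged:
By the outcome, as a careful person would: the job done as asked, in the order asked, and still so for the second after the job is handed in, with the robot touching nothing.
It also fails if it takes over 40 s, if anything falls off the work surface, if the arm or the gripper's body presses on something with over 40 N, if the wrist force passes 120 N, or if a joint passes its speed limit or range.

## Working session

There is one attempt and no reset: what is moved stays moved. The work goes in short steps, Python scripts to look and compute and a tool call to move; the robot and the scene stay as the last step left them, time stands still between calls to the robot, and variables do not carry over. Pictures are saved under pics/ and viewed, about 8 in all and at most 12, crops included, and the job is handed in when it is done.

Besides the shell and the picture viewer there is one more tool, called after "Emit:" as a command line: name --pt "numbers of a row" for each row, then --argument value for the rest. apply_moves: Moves the arm, as the interface text tells. Its arguments: {"type":"object","properties":{"motion":{"type":"array","items":{"type":"array","items":{"type":"number"}}},"squeeze":{"type":"number"}},"required":["motion"]}

```bash
mkdir -p pics; cat > h.py <<'E'
import numpy as np, cv2
from workcell import robot
def cam(name):
    o=robot.get_obs(); p=robot.read_camera(name)
    if 'rvec' in p:
        R=cv2.Rodrigues(np.array(p['rvec'],float))[0]; t=np.array(p['tvec'],float).ravel()
        p['Rw']=R.T; p['tw']=-R.T@t
    else:
        T=np.array(p['T_tool_cam']); R=np.array(o['eef_rot']); 
        p['Rw']=R@T[:3,:3]; p['tw']=np.array(o['position'])+R@T[:3,3]
    return p
def ray(p,c):
    d=np.linalg.inv(p['intrinsics'])@[c[0],c[1],1.]; return p['tw'],p['Rw']@d
def at_z(p,c,z):
    o,d=ray(p,c); return o+d*(z-o[2])/d[2]
def at_depth(p,c):
    o,d=ray(p,c); z=p['range_z'][int(round(c[1])),int(round(c[0]))]; return o+d*z
def cloud(p,m):
    v,u=np.nonzero(m&(p['range_z']>0)); z=p['range_z'][v,u]
    d=np.linalg.inv(p['intrinsics'])@np.stack([u,v,np.ones_like(u)])
    return (p['Rw']@(d*z)).T+p['tw']
def proj(p,X):
    q=p['intrinsics']@(p['Rw'].T@(np.asarray(X)-p['tw'])); return q[:2]/q[2]
E
cat > a.py <<'E'
from h import *
np.set_printoptions(precision=3,suppress=True)
ims=[]
for n in ['side','top']:
    p=cam(n); cv2.imwrite(f'pics/{n}0.png',p['image']); print(n,p['tw'])
    for th in ['billet_center','parked_center','lane_a_floor','lane_a_lip','lane_a_stop','lane_a_catch','rack','offcut','tape','mallet','oil','mug']:
        for r in robot.place_of(p,th)[:4]:
            c=r['centre']; print(th,round(r['conf'],2),np.round(c,1),at_depth(p,c))
E
python3 a.py
```

```text
side [ 0.344 -0.748  0.771]
billet_center 0.9 [341.9 232.3] [ 0.574 -0.101  0.109]
billet_center 0.79 [316.3 300.3] [ 0.48  -0.216  0.044]
billet_center 0.78 [395.8 266. ] [ 0.675 -0.183  0.05 ]
billet_center 0.63 [289.3 266.2] [ 0.453 -0.07   0.003]
parked_center 0.83 [330.3 171. ] [0.611 0.103 0.13 ]
lane_a_floor 0.57 [321.4 214.3] [0.559 0.011 0.072]
lane_a_lip 0.83 [345.9 241.5] [ 0.581 -0.11   0.086]
lane_a_stop 0.96 [297.7 185.4] [0.527 0.121 0.089]
lane_a_catch 0.58 [307.2 192.1] [0.542 0.082 0.093]
lane_a_catch 0.54 [395.1 376.2] [ 0.576 -0.407  0.022]
rack 0.64 [332.7 227.1] [ 0.558 -0.083  0.113]
rack 0.34 [388.  216.8] [0.738 0.002 0.023]
offcut 0.78 [386.2 216.8] [0.735 0.006 0.02 ]
offcut 0.53 [341.3 233.3] [ 0.572 -0.103  0.108]
tape 0.79 [292.6 266.9] [ 0.46  -0.076  0.004]
mallet 0.75 [400.2 377. ] [ 0.59  -0.403  0.003]
oil 0.65 [254.9 173.7] [0.436 0.307 0.018]
oil 0.51 [338.5 232. ] [ 0.566 -0.101  0.112]
oil 0.43 [389.5 218.8] [0.743 0.001 0.016]
mug 0.94 [299.1 156.7] [0.583 0.341 0.028]
top [ 0.454 -0.019  1.406]
billet_center 0.81 [357.  195.7] [ 0.589 -0.085  0.112]
billet_center 0.67 [382.1 168.3] [ 0.677 -0.164  0.046]
billet_center 0.55 [396.4 232.2] [ 0.487 -0.201  0.052]
parked_center 0.71 [284.2 185.8] [0.616 0.117 0.138]
lane_a_floor 0.73 [322.2 206.5] [0.563 0.014 0.07 ]
lane_a_lip 0.8 [359.8 199.7] [ 0.578 -0.093  0.113]
lane_a_stop 0.96 [276.3 220.1] [0.521 0.139 0.136]
lane_a_catch 0.72 [297.4 213.6] [ 0.548  0.092 -0.001]
lane_a_catch 0.72 [353.4 243.1] [ 0.457 -0.078  0.004]
lane_a_catch 0.53 [282.8 186.9] [0.614 0.122 0.133]
offcut 0.67 [319.3 152.6] [0.734 0.023 0.01 ]
tape 0.71 [361.4 198.7] [ 0.581 -0.097  0.112]
tape 0.62 [352.4 248.6] [ 0.44  -0.075 -0.002]
mallet 0.6 [459.6 200.1] [ 0.581 -0.393  0.036]
oil 0.88 [223.  246.8] [0.449 0.301 0.074]
mug 0.66 [204.1 198.5] [0.597 0.377 0.005]
```

```bash
python3 - <<'E'
import cv2,numpy as np
s=cv2.imread('pics/side0.png'); t=cv2.imread('pics/top0.png')
a=cv2.resize(s[130:400,200:480],None,fx=1.43,fy=1.43*1.4); b=cv2.resize(t[120:300,180:500],(400,225))
cv2.imwrite('pics/crop0.png',cv2.resize(s[140:330,230:450],None,fx=3,fy=3))
cv2.imwrite('pics/crop1.png',cv2.resize(t[120:280,190:490],None,fx=2.6,fy=2.6))
E
```

```text
(no output)
```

View pics/crop0.png

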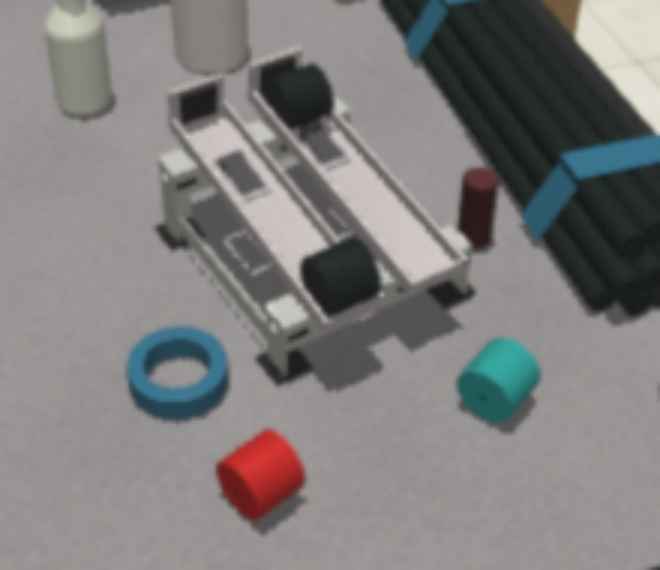

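View pics/crop1.png

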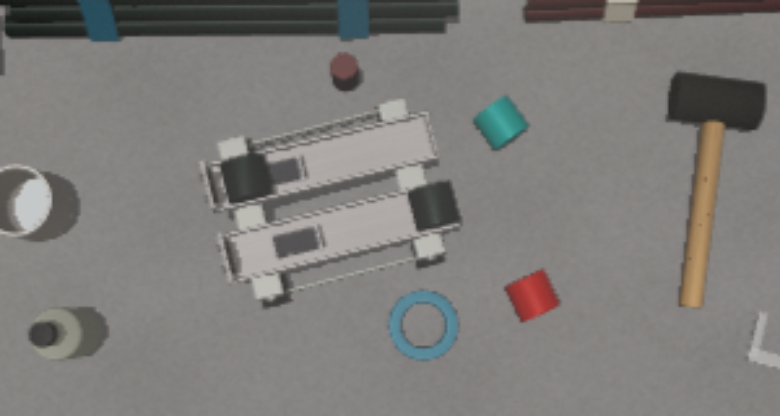

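The first crop shows the dark billet in the near gutter at full-image pixel (343,232), standing at the low lip. The parked one is at (330,172) against the far stop. Look-alikes are red (317,298), turquoise (396,267), the dark offcut at (388,217) and the dark rod bundle. I choose (343,232) because it is dark and at the low end. Next I fit the lane pose from all the keypoints.

```bash
cat > fit.py <<'E'
from h import *
from scipy.optimize import least_squares
np.set_printoptions(precision=4,suppress=True)
s,c=np.sin(.12),np.cos(.12)
pts={'billet_center':(-.097,.025),'lane_a_floor':(0,0),'lane_a_lip':(-.117,0),'lane_a_stop':(.130,0),'lane_a_catch':(.076,0)}
def world(q,a,h):
    r=a*c-h*s; return np.array([q[0]+r*np.cos(q[2]),q[1]+r*np.sin(q[2]),.075+a*s+h*c])
if __name__=='__main__':
    obs=[]; x0=np.array([.562,.014,1.87])
    for n in ['side','top']:
        p=cam(n)
        for k,(a,h) in pts.items():
            best=[r['centre'] for r in robot.place_of(p,k) if np.linalg.norm(r['centre']-proj(p,world(x0,a,h)))<15][:1]
            obs+=[(p,n,k,a,h,np.array(b)) for b in best]
    f=lambda q:np.concatenate([proj(p,world(q,a,h))-b for p,n,k,a,h,b in obs])
    r=least_squares(f,x0,loss='soft_l1'); q=r.x; print(q)
    for (p,n,k,a,h,b),e in zip(obs,f(q).reshape(-1,2)): print(n,k,b,e)
    for k,(a,h) in pts.items(): print(k,world(q,a,h))
    o=robot.get_obs(); print(o['position'],o['eef_rot'],o['qpos'],o['ft_force'],o['gripper_width'])
    p=cam('top')
    for m in robot.regions_of(p,'billet_center')[:3]:
        C=cloud(p,m['pixels']); print(m['bbox'],len(C),np.median(C,0),C.min(0),C.max(0))
E
python3 fit.py
```

```text
[0.5568 0.0137 1.8052]
side billet_center [341.6 233.7] [ 0.0418 -0.707 ]
side lane_a_floor [318.8 214.9] [ 1.5525 -1.9863]
side lane_a_stop [295.3 177.6] [0.8521 3.4521]
side lane_a_catch [306.9 190.1] [-1.1001  3.6542]
top billet_center [356.9 198.4] [-1.0453  1.4416]
top lane_a_floor [323.1 208.5] [-0.7808  0.0472]
top lane_a_stop [274.4 220.1] [ 3.899  -1.0779]
top lane_a_catch [296.7 213.6] [0.0179 1.0392]
billet_center [ 0.5799 -0.0828  0.0882]
lane_a_floor [0.5568 0.0137 0.075 ]
lane_a_lip [ 0.5838 -0.0992  0.061 ]
lane_a_stop [0.5269 0.1393 0.0906]
lane_a_catch [0.5393 0.0871 0.0841]
[0.2375 0.5236 0.3039] [[ 0.     -0.9107  0.4131]
 [ 0.0001  0.4131  0.9107]
 [-1.     -0.      0.0001]] [ 0.9349  0.1584  1.597   0.      1.3862 -0.2101] [ 0.6351 -0.2107  0.1563] 0.9960364553291801
[385.5, 222.3, 17.1, 20.0] 238 [ 0.4851 -0.1945  0.047 ] [ 0.459  -0.2191 -0.0001] [ 0.5116 -0.1699  0.0568]
[369.6, 158.1, 24.2, 17.4] 249 [ 0.683  -0.1643  0.0468] [ 0.6555 -0.1942 -0.0032] [ 0.7191 -0.1382  0.0575]
[346.5, 187.7, 20.8, 21.0] 302 [ 0.5824 -0.0847  0.1097] [ 0.5562 -0.118  -0.0031] [ 0.6217 -0.0573  0.1197]
```

Emit:
apply_moves --pt "0.6 -1.0 0.2 0 0 -0.29 1" --pt "0.6 -1.0 0.2 0 0 -0.29 1" --pt "0.6 -1.0 0.2 0 0 -0.29 1" --pt "0.6 -1.0 0.2 0 0 -0.29 1" --pt "0.6 -1.0 0.2 0 0 -0.29 1" --pt "0.6 -1.0 0.2 0 0 -0.29 1" --pt "0.6 -1.0 0.2 0 0 -0.29 1" --pt "0.6 -1.0 0.2 0 0 -0.29 1" --pt "0.6 -1.0 0.2 0 0 -0.29 1" --squeeze 20

```text
t: 2.9
position: [0.4181, 0.2227, 0.3642]
eef_rot: [[0.0, -0.229, 0.973], [0.0, 0.973, 0.229], [-1.0, 0.0, 0.001]]
ft_force: [-0.7, 0.2, -0.1]
gripper_width: 0.0
```

Emit:
apply_moves --pt "0.6 -0.8 0 0 0 0 1" --pt "0.6 -0.8 0 0 0 0 1" --pt "0.6 -0.8 0 0 0 0 1" --pt "0.6 -0.8 0 0 0 0 1" --pt "0.6 -0.8 0 0 0 0 1" --pt "0.6 -0.8 0 0 0 0 1" --pt "0.6 -0.8 0 0 0 0 1" --pt "0.6 -0.8 0 0 0 0 1"

```text
t: 3.7
position: [0.5977, -0.0153, 0.3627]
eef_rot: [[-0.002, -0.232, 0.973], [0.001, 0.973, 0.232], [-1.0, 0.002, -0.002]]
ft_force: [0.2, -0.4, 0.4]
gripper_width: -0.001
```

```bash
cat > w.py <<'E'
from fit import *
import sys
p=cam('wrist'); o=robot.get_obs(); print(o['position'],o['eef_rot'],o['gripper_width'],p['tw'],p['Rw'][:,2])
im=p['image'].copy(); cv2.imwrite('pics/%s_raw.png'%sys.argv[1],im)
q=np.array([.5568,.0137,1.8052])
for k,(a,h) in pts.items():
    u=proj(p,world(q,a,h)); cv2.drawMarker(im,tuple(int(v) for v in u),(0,0,255),0,14,1)
    for r in robot.place_of(p,k)[:2]:
        print(k,round(r['conf'],2),np.round(r['centre'],1),'pred',u,'->',at_z(p,r['centre'],world(q,a,h)[2])); cv2.circle(im,tuple(int(v) for v in r['centre']),6,(0,255,0),1)
cv2.imwrite('pics/%s.png'%sys.argv[1],im)
E
python3 w.py w1
```

```text
[ 0.5973 -0.0146  0.3632] [[-0.0014 -0.2336  0.9723]
 [ 0.0011  0.9723  0.2336]
 [-1.      0.0014 -0.0011]] -0.0021763634115904277 [0.5824 0.0482 0.4333] [ 0.0593 -0.2514 -0.9661]
billet_center 0.84 [217.9 271.5] pred [294.6967 228.3508] -> [ 0.5007 -0.1593  0.0882]
billet_center 0.77 [296.8 229.4] pred [294.6967 228.3508] -> [ 0.5825 -0.0836  0.0882]
lane_a_floor 0.93 [294.1 141.9] pred [293.7832 141.5109] -> [0.5572 0.0134 0.075 ]
lane_a_stop 0.86 [288.    7.4] pred [289.3315   8.5717] -> [0.5254 0.1399 0.0906]
lane_a_catch 0.92 [292.1  73.4] pred [291.3416  68.5983] -> [0.541  0.0827 0.0841]
```

View pics/w1.png

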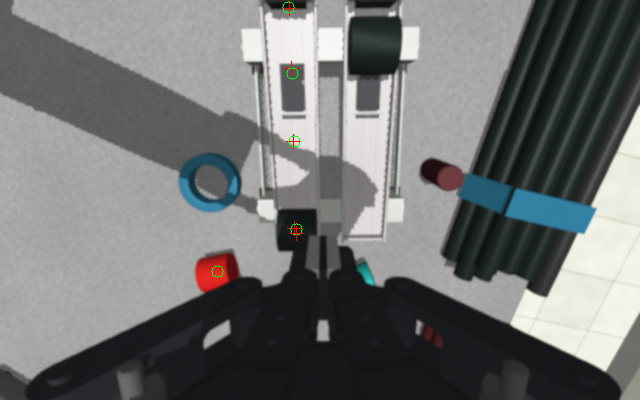

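The wrist view agrees with the fit within about 2–4 mm: waiting billet at (297,229), parked billet at (375,45) in the right-hand gutter, red look-alike at (217,271). I now go downhill of the lip and descend.

Emit:
apply_moves --pt "-0.01 -0.425 0 0 0 0 1" --pt "-0.01 -0.425 0 0 0 0 1" --pt "-0.01 -0.425 0 0 0 0 1" --pt "-0.01 -0.425 -0.15 0 0 0 1" --pt "-0.01 -0.425 -0.3 0 0 0 1" --pt "-0.01 -0.425 -0.45 0 0 0 1" --pt "-0.01 -0.425 -0.6 0 0 0 1" --pt "-0.01 -0.425 -0.69 0 0 0 1" --pt "-0.01 -0.425 -0.69 0 0 0 1"

```text
t: 4.9
position: [0.5915, -0.1419, 0.1521]
eef_rot: [[-0.009, -0.232, 0.973], [0.004, 0.973, 0.233], [-1.0, 0.006, -0.008]]
ft_force: [-0.4, -0.4, -1.0]
gripper_width: 0.0
```

```bash
python3 w.py w2; python3 - <<'E'
from fit import *
o=robot.get_obs(); print(o['t'],o['position'],o['ft_force'])
p=cam('side'); cv2.imwrite('pics/s2.png',cv2.resize(p['image'][140:300,250:450],None,fx=3,fy=3))
E
```

```text
[ 0.5934 -0.1428  0.1554] [[-0.0037 -0.2325  0.9726]
 [ 0.0018  0.9726  0.2325]
 [-1.      0.0026 -0.0032]] -0.0002628361294368637 [ 0.5767 -0.0786  0.2229] [ 0.0528 -0.2487 -0.9671]
billet_center 0.83 [152.7 260.8] pred [329.6797 129.802 ] -> [ 0.5131 -0.1609  0.0882]
billet_center 0.77 [447.3 275.5] pred [329.6797 129.802 ] -> [ 0.6502 -0.1354  0.0882]
5.2 [ 0.5959 -0.1443  0.1597] [-0.2343  0.5504 -0.2812]
```

View pics/s2.png

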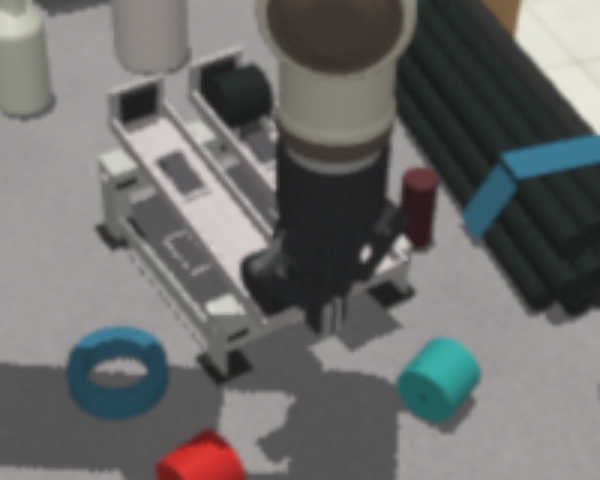

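View pics/w2.png

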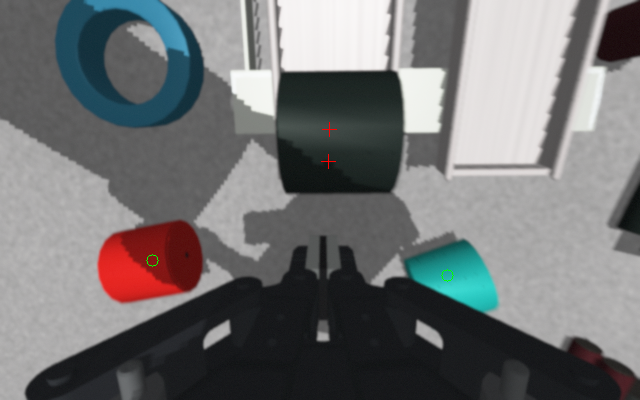

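Emit:
apply_moves --pt "0.01 0.01 0 0 0 0 1" --pt "0.01 0.01 0 0 0 0 1"

```text
t: 5.45
position: [0.5981, -0.1406, 0.1576]
eef_rot: [[0.001, -0.232, 0.973], [-0.0, 0.973, 0.232], [-1.0, -0.001, 0.001]]
ft_force: [0.8, 0.1, 0.6]
gripper_width: -0.002
```

```bash
python3 - <<'E'
from fit import *
for i in range(3):
    o=robot.get_obs(); print(o['t'],o['position'],o['ft_force'])
    p=cam('wrist')
# billet axis across lane & dark body
for r in robot.regions_of(p,'billet_center')[:4]: print(r['bbox'],r['conf'])
g=p['image'].max(2); m=np.zeros(g.shape,bool); m[60:200,270:410]=g[60:200,270:410]<75
C=cloud(p,m); C=C[C[:,2]>.095]; print(len(C),np.median(C,0),C.max(0),C.min(0))
d=np.array([np.cos(1.815),np.sin(1.815)]);n=np.array([d[1],-d[0]])
B=C[:,:2]; a=B@d; l=B@n
print('lateral range',np.percentile(l,[1,99]),'along of top',np.median(a[C[:,2]>C[:,2].max()-.003]),'tcp lat/along',o['position'][:2]@n,o['position'][:2]@d)
f=lambda v:(np.hypot(a-v[0],C[:,2]-v[1])-.025)
print(least_squares(f,[np.median(a),.088],loss='soft_l1',f_scale=.002).x)
E
```

```text
5.45 [ 0.5981 -0.1406  0.1576] [0.8029 0.111  0.6271]
5.5 [ 0.5978 -0.1407  0.1573] [ 0.4004 -0.5508 -0.6343]
5.55 [ 0.5977 -0.1408  0.1571] [-1.4605  0.0794  0.041 ]
[88.3, 215.9, 105.6, 83.3] 0.79
[391.6, 229.7, 90.2, 73.3] 0.73
[256.0, 69.5, 124.7, 123.4] 0.7
12373 [ 0.5844 -0.081   0.1109] [ 0.6097 -0.0561  0.1151] [ 0.5588 -0.1106  0.0957]
lateral range [0.5271 0.5665] along of top -0.22217187640177988 tcp lat/along 0.5459300360570701 -0.2810948200718546
[-0.222   0.0883]
```

Emit:
apply_moves --pt "-0.004 0.016 -0.006 0 0 0 1" --pt "-0.008 0.032 -0.006 0 0 0 1" --pt "-0.012 0.048 -0.006 0 0 0 1" --pt "-0.015 0.06 -0.006 0 0 0 1" --pt "-0.018 0.07 -0.005 0 0 0 1" --pt "-0.02 0.08 -0.004 0 0 0 1" --pt "-0.023 0.092 -0.002 0 0 0 1" --pt "-0.026 0.105 -0.001 0 0 0 1" --pt "-0.029 0.118 0.001 0 0 0 1" --pt "-0.032 0.13 0.002 0 0 0 1"

```text
t: 6.65
position: [0.5879, -0.1016, 0.1576]
eef_rot: [[0.0, -0.232, 0.973], [-0.0, 0.973, 0.232], [-1.0, -0.0, 0.0]]
ft_force: [0.3, -0.3, -0.5]
gripper_width: -0.004
```

```bash
cat > b.py <<'E'
from fit import *
import sys
d=np.array([np.cos(1.815),np.sin(1.815)]);n=np.array([d[1],-d[0]])
p=cam('wrist'); o=robot.get_obs(); T=o['position']
g=p['image'].max(2); m=g<75; m[215:]=False
C=cloud(p,m); a=C[:,:2]@d-T[:2]@d; l=C[:,:2]@n; k=(C[:,2]>T[2]-.06)&(abs(l-.547)<.024)&(a>.01)&(a<.075); C=C[k];a=a[k]
f=lambda v:(np.hypot(a-v[0],C[:,2]-v[1])-.025)
v=least_squares(f,[.04,T[2]-.067],loss='soft_l1',f_scale=.002).x
print(o['t'],T,o['ft_force'],'TCP travel along',T[:2]@d+.281,'billet ahead of tcp',v[0],'z',v[1],len(C),'billet lane coord',((v[0]+T[:2]@d+.222)/c-.097))
print('tip below centre',v[1]-(T[2]-.073))
cv2.imwrite('pics/%s.png'%sys.argv[1],p['image'])
E
python3 b.py b1
```

```text
6.7 [ 0.5877 -0.101   0.1575] [ 0.8714  0.3489 -0.5041] TCP travel along 0.040911449696706126 billet ahead of tcp 0.035140632734187896 z 0.09045682985898174 9585 billet lane coord -0.07982440158648668
tip below centre 0.0059180560848104274
```

Emit:
apply_moves --pt "-0.004 0.017 0.002 0 0 0 1" --pt "-0.009 0.036 0.0045 0 0 0 1" --pt "-0.014 0.055 0.007 0 0 0 1" --pt "-0.019 0.075 0.0095 0 0 0 1" --pt "-0.0235 0.094 0.012 0 0 0 1" --pt "-0.028 0.113 0.014 0 0 0 1" --pt "-0.033 0.132 0.0165 0 0 0 1" --pt "-0.038 0.152 0.019 0 0 0 1" --pt "-0.042 0.17 0.021 0 0 0 1" --pt "-0.045 0.18 0.0225 0 0 0 1"

```text
t: 7.7
position: [0.5743, -0.0473, 0.1643]
eef_rot: [[-0.0, -0.232, 0.973], [0.0, 0.973, 0.232], [-1.0, 0.0, -0.0]]
ft_force: [0.5, 0.4, -0.2]
gripper_width: -0.002
```

```bash
python3 b.py b2
```

```text
7.75 [ 0.5742 -0.047   0.1643] [ 0.864  -0.1589 -0.3353] TCP travel along 0.09653653731656017 billet ahead of tcp 0.035594324310572474 z 0.09713878004540052 9616 billet lane coord -0.023339418306694795
tip below centre 0.005845864420538763
```

Emit:
apply_moves --pt "-0.004 0.017 0.002 0 0 0 1" --pt "-0.009 0.036 0.0045 0 0 0 1" --pt "-0.014 0.055 0.007 0 0 0 1" --pt "-0.019 0.075 0.0095 0 0 0 1" --pt "-0.0235 0.094 0.012 0 0 0 1" --pt "-0.028 0.113 0.014 0 0 0 1" --pt "-0.033 0.132 0.0165 0 0 0 1" --pt "-0.038 0.152 0.019 0 0 0 1" --pt "-0.042 0.17 0.021 0 0 0 1" --pt "-0.045 0.18 0.0225 0 0 0 1"

```text
t: 8.75
position: [0.5609, 0.0065, 0.1712]
eef_rot: [[0.0, -0.232, 0.973], [-0.0, 0.973, 0.232], [-1.0, -0.001, 0.0]]
ft_force: [-0.3, -2.7, 1.1]
gripper_width: -0.0
```

```bash
python3 b.py b3
```

```text
8.8 [0.5608 0.0068 0.1712] [1.0263 0.3359 0.4195] TCP travel along 0.1519732143243863 billet ahead of tcp 0.03539780473556067 z 0.10431492301559454 9620 billet lane coord 0.032300868691116175
tip below centre 0.006096201884688984
```

Emit:
apply_moves --pt "-0.004 0.016 0.002 0 0 0 1" --pt "-0.008 0.032 0.004 0 0 0 1" --pt "-0.012 0.048 0.006 0 0 0 1" --pt "-0.016 0.064 0.008 0 0 0 1" --pt "-0.02 0.08 0.01 0 0 0 1" --pt "-0.024 0.096 0.012 0 0 0 1" --pt "-0.028 0.112 0.014 0 0 0 1" --pt "-0.032 0.128 0.016 0 0 0 1" --pt "-0.036 0.144 0.018 0 0 0 1"

```text
t: 9.7
position: [0.55, 0.0497, 0.1765]
eef_rot: [[0.0, -0.232, 0.973], [0.0, 0.973, 0.232], [-1.0, 0.0, 0.0]]
ft_force: [0.4, -1.1, 0.0]
gripper_width: 0.001
```

```bash
python3 b.py b4
```

```text
9.75 [0.5498 0.0504 0.1765] [-0.434   0.8872 -0.2799] TCP travel along 0.19696818601912575 billet ahead of tcp 0.03506113995882121 z 0.10926045318720251 9586 billet lane coord 0.07728265602175471
tip below centre 0.005780479178932388
```

Emit:
apply_moves --pt "-0.0025 0.01 0.001 0 0 0 1" --pt "-0.005 0.02 0.0025 0 0 0 1" --pt "-0.0075 0.03 0.004 0 0 0 1" --pt "-0.01 0.04 0.005 0 0 0 1" --pt "-0.0125 0.05 0.006 0 0 0 1" --pt "-0.015 0.06 0.0075 0 0 0 1" --pt "-0.0165 0.066 0.008 0 0 0 1" --pt "-0.018 0.072 0.009 0 0 0 1" --pt "-0.019 0.076 0.0095 0 0 0 1"

```text
t: 10.65
position: [0.5445, 0.0722, 0.1794]
eef_rot: [[0.0, -0.232, 0.973], [-0.0, 0.973, 0.232], [-1.0, -0.0, 0.0]]
ft_force: [-0.6, -0.6, 0.2]
gripper_width: 0.003
```

```bash
python3 b.py b5
```

```text
10.7 [0.5444 0.0724 0.1793] [0.8252 0.581  0.5416] TCP travel along 0.21958262487477567 billet ahead of tcp 0.03676900939235806 z 0.11180927373196287 10092 billet lane coord 0.10178114184351467
tip below centre 0.005475027442580452
```

View pics/b5.png

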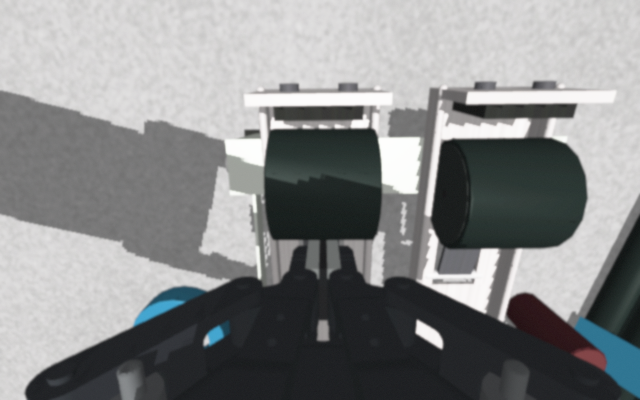

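Emit:
apply_moves --pt "-0.0008 0.003 0.0004 0 0 0 1" --pt "-0.0016 0.0065 0.0008 0 0 0 1" --pt "-0.0016 0.0065 0.0008 0 0 0 1"

```text
t: 11.0
position: [0.5439, 0.0742, 0.1795]
eef_rot: [[0.0, -0.232, 0.973], [0.0, 0.973, 0.232], [-1.0, 0.0, 0.0]]
ft_force: [0.3, -0.1, -0.1]
gripper_width: -0.005
```

```bash
python3 b.py b6; python3 - <<'E'
from fit import *
p=cam('wrist'); d=np.array([np.cos(1.815),np.sin(1.815)]);n=np.array([d[1],-d[0]])
# end stop / parked billet along-lane positions from depth
C=cloud(p,np.ones((400,640),bool)); a=C[:,:2]@d+.222; a=a/c-.097; l=C[:,:2]@n-.547
for nm,lo,hi in (('ours',-.02,.02),('parked',.06,.1)):
    k=(l>lo)&(l<hi)&(a>.06)&(a<.17)&(C[:,2]>.09); 
    for z0,z1 in ((.10,.115),(.115,.125),(.125,.135),(.135,.15)):
        kk=k&(C[:,2]>z0)&(C[:,2]<z1); print(nm,z0,kk.sum(),np.percentile(a[kk],[1,50,99]) if kk.sum() else '')
E
```

```text
11.05 [0.5439 0.0741 0.1795] [-0.0421 -0.634  -0.3262] TCP travel along 0.2214442314919058 billet ahead of tcp 0.03688270818988084 z 0.11212584436148332 9783 billet lane coord 0.10377075529299284
tip below centre 0.005670959135180828
ours 0.1 203 [0.0731 0.1409 0.1435]
ours 0.115 2015 [0.0732 0.1258 0.143 ]
ours 0.125 8419 [0.0733 0.1194 0.1387]
ours 0.135 6664 [0.0635 0.1018 0.1139]
parked 0.1 469 [0.1199 0.1331 0.1435]
parked 0.115 1805 [0.0726 0.1193 0.1431]
parked 0.125 8376 [0.0762 0.1116 0.1387]
parked 0.135 3902 [0.0866 0.0961 0.1054]
```

Emit:
apply_moves --pt "0.0016 -0.0065 -0.0008 0 0 0 1" --pt "0.0032 -0.013 -0.0016 0 0 0 1" --pt "0.0048 -0.0195 -0.0024 0 0 0 1" --pt "0.0064 -0.026 -0.0032 0 0 0 1" --pt "0.008 -0.032 -0.004 0 0 0 1" --pt "0.0096 -0.039 -0.0048 0 0 0 1" --pt "0.0112 -0.0455 -0.0056 0 0 0 1" --pt "0.013 -0.052 -0.0064 0 0 0 1"

```text
t: 11.9
position: [0.5479, 0.0583, 0.1776]
eef_rot: [[0.0, -0.232, 0.973], [-0.0, 0.973, 0.232], [-1.0, -0.0, 0.0]]
ft_force: [1.0, -0.5, -0.3]
gripper_width: 0.001
```

```bash
python3 b.py b7
```

```text
11.95 [0.5479 0.0581 0.1775] [-0.4418 -1.2287 -0.4564] TCP travel along 0.20488089011379043 billet ahead of tcp 0.045125282933129014 z 0.11136175824636428 9982 billet lane coord 0.0953897175638932
tip below centre 0.00681688265977945
```

The billet now rests at 0.095 on the lane, with the finger 9 mm clear of it. That matches the parked billet held by its catch. I retreat.

Emit:
apply_moves --pt "0.01 -0.04 -0.004 0 0 0 1" --pt "0.016 -0.064 -0.006 0 0 0 1" --pt "0.016 -0.064 0.08 0 0 0 1" --pt "0.016 -0.064 0.2 0 0 0 1" --pt "0.016 -0.064 0.35 0 0 0 1" --pt "0.016 -0.064 0.5 0 0 0 1" --pt "0.016 -0.12 0.6 0 0 0 1" --pt "0.016 -0.25 0.6 0 0 0 1" --pt "0.016 -0.3 0.6 0 0 0 1" --pt "0.016 -0.3 0.6 0 0 0 1"

```text
t: 12.95
position: [0.5525, -0.0337, 0.3569]
eef_rot: [[-0.001, -0.228, 0.974], [0.0, 0.974, 0.228], [-1.0, 0.0, -0.001]]
ft_force: [0.4, -0.0, 0.5]
gripper_width: 0.001
```

```bash
python3 w.py w8; python3 - <<'E'
from fit import *
o=robot.get_obs(); print(o['t'],o['position'],o['ft_force'])
im=cv2.imread('pics/w8_raw.png'); cv2.imwrite('pics/w8c.png',cv2.resize(im[:300,150:550],None,fx=2,fy=2))
p=cam('wrist')
d=np.array([np.cos(1.815),np.sin(1.815)]);n=np.array([d[1],-d[0]])
C=cloud(p,p['image'].max(2)<75); A=(C[:,:2]@d+.222)/c-.097; L=C[:,:2]@n-.547
for x in (0,.08):
    k=(abs(L-x)<.018)&(A>.06)&(A<.14)&(C[:,2]>.095)&(C[:,2]<.145)
    a,z=A[k]*c,C[k,2]; print(x,k.sum(),least_squares(lambda v:np.hypot(a-v[0],z-v[1])-.025,[.095,.11],loss='soft_l1',f_scale=.002).x)
E
```

```text
[ 0.5524 -0.0323  0.3566] [[-0.0016 -0.2296  0.9733]
 [ 0.0011  0.9733  0.2296]
 [-1.      0.0014 -0.0013]] -0.003450899708228677 [0.5374 0.03   0.4274] [ 0.0593 -0.2528 -0.9657]
billet_center 0.69 [249.7 268.8] pred [336.1728 223.7308] -> [ 0.493  -0.1618  0.0882]
billet_center 0.61 [395.9 273.2] pred [336.1728 223.7308] -> [ 0.6647 -0.1274  0.0882]
lane_a_floor 0.67 [247.8 176.1] pred [336.4    134.8156] -> [ 0.4692 -0.0545  0.075 ]
lane_a_floor 0.65 [337.9 134.2] pred [336.4    134.8156] -> [0.5583 0.0147 0.075 ]
lane_a_lip 0.81 [335.2 228.1] pred [335.1553 229.2493] -> [ 0.5835 -0.0978  0.061 ]
lane_a_catch 0.82 [337.6  63.7] pred [337.3922  59.5391] -> [0.5404 0.0833 0.0841]
13.25 [ 0.5525 -0.0306  0.3571] [ 0.9808  0.4103 -0.2569]
0 2532 [0.0952 0.1113]
0.08 2465 [0.0951 0.1113]
```

View pics/w8c.png

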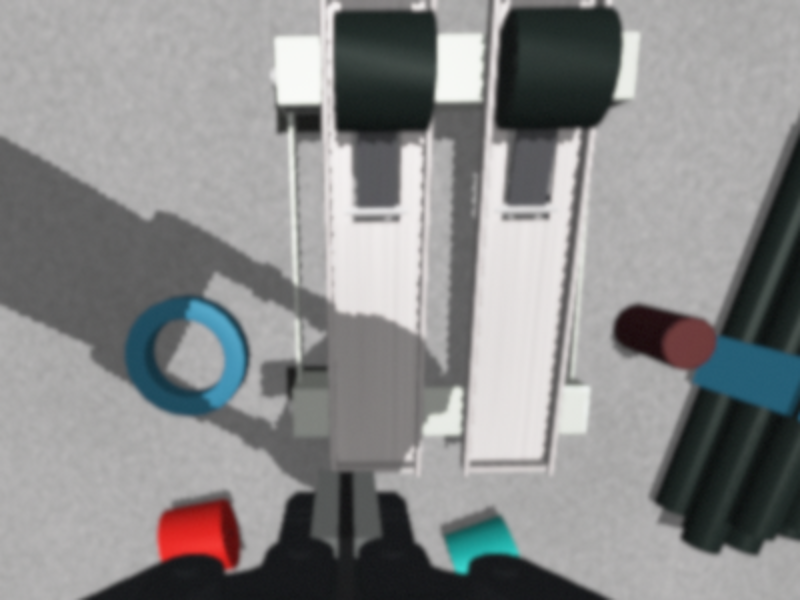

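Both billets rest side by side in their pockets at crop (385,70) and (558,68), at the same lane coordinate to within 0.1 mm. The near gutter is empty down to its lip.

```bash
python3 -c "
from workcell import robot
robot.hand_in()"
```

```text
the job is handed in; nothing more can be done
```

The billet is parked in its pocket at the end stop, and I handed the job in at about 13 s of the 40 s allowed.

- **Push:** I pushed with the shut fingertips about 6 mm below the billet's mid-height, at roughly 20–60 mm/s. It went over the catch to about 1 mm before the stop. I then eased back so it settled on the raised catch, and withdrew upward.
- **Final position:** the last depth check put it at the same distance along the gutter as the already parked billet (95.2 against 95.1 mm) and at the same height. It held still with the hand away.
- **Catch:** I could not see the catch angle directly. That it is up is inferred from the billet resting there and matching the parked one.
- **Other objects:** the parked billet, tape, offcut and the red and turquoise look-alikes looked undisturbed in the last picture. The mallet, oil bottle and mug were not in that picture, and the arm did not go near them at table height.
- **Forces:** wrist force read at most about 3 N at the points I checked.
- **Disagreements:** the network points differed from my lane fit by 2–4 mm in places, and the networks also offered the red and turquoise cylinders as the billet. I rejected those by colour and used the depth fits for positions.

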